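Close the board test fixture and start the test

ROBOT

A 6-joint arm with a two-finger parallel gripper is mounted at the origin on the work surface. World frame = base frame: x ahead of the robot, y to its left, z up, the work surface at z = 0. Lengths are in m, angles in rad, forces in N, time in s.
With the tool pointing down it reaches from about 0.35 to 0.85 m from the base axis. Payload 8.1 kg.
Tool frame: the origin (TCP) lies on the centre line of the jaws, within the pads' length; the fingertips stand robot.finger_overhang ahead of it and the grasp point (between the pads) lies 5 mm behind it (robot.finger_overhang is the distance from the TCP to the fingertips, in m); z points along the fingers, y is the direction in which the jaws open and shut (so a half turn about z gives the same grasp; the last joint's range is limited). The gripper opens to 93 mm and grips with 3 to 60 N. Pads are 15 mm wide; open, the fingers measure 128 mm over their backs; the gripper's body (75 mm by 188 mm) begins 65 mm behind the grasp point.
Start: joints at [-0.085, 0.13, 1.488, -0, 1.523, -0.085], TCP at [0.6, 0, 0.233] pointing down, gripper open.
Joint ranges: [-2.96, 2.96], [-0.89, 2.26], [0.02, 2.5], [-1.34, 4.48], [0, 2.73], [-2.66, 2.66]. Speed limits (rad/s): [2.39, 2.39, 2.79, 3.14, 3.14, 3.14].

INTERFACE

Orientations are given as a rotation vector (axis times angle).
In Python, from plant import robot gives the robot as it stands. The module is installed in compiled form; this text tells all that it offers.
- The arm moves only by the tool carry_out, never from a script. Its argument "commands" is a list that holds one entry, the list of rows, each a list of 4 numbers: the shift along the tool's x, y, z in cm, then the turn about the tool's z in degrees. In form: [[[tx, ty, tz, roll], ...]]. A call has 1 to 20 rows; each row shifts and turns the commanded pose from where the row before left it, along the tool's axes as they then stand; what a row does not reach is not made up. A row lasts 1/12 s, in which the tool goes at most 41.7 mm and 7.16 degrees, less where a joint would pass 70% of its speed; a pose out of reach is approached as far as the arm can. A call is refused whole if a number of a shift passes 4.17 or a number of a turn 7.16, either way. A call with a gripper value outside its range is refused whole. "claw" is the finger opening in cm, from 0 to 9.3, set as the call begins (left out, the last holds). The fingers move at their own pace and stop on an object; "grip_force" is the grip in N (left out, the last holds). Time passes only in rows, so rows that do not move let the fingers close. It gives the time, the measured TCP pose, the force and the opening at its end, in the units of the state.
- robot.read_state(): the state, without advancing time (a new reading comes with each control period).
- robot.read_camera(name): name is "scene" or "side" or "wrist"; returns the picture (420x560x3 uint8, red, green, blue); there is no depth.
- robot.camera_params(name): a dict with "mtx" (3x3 intrinsics, pixels), "dist_coeffs" ([k1, k2, p1, p2, k3] as OpenCV has them; the pictures are not rectified), "R" (3x3) and "t" (3): a world point X has camera coordinates R X + t. Camera axes: x right, y down, z forward; pixel columns grow to the right and rows downward; lengths in m; the calibration is good to about 2 mm. A picture is of the moment at which its call begins: read the wrist's pose just before it. camera_params takes no time and is no camera call; for the wrist camera it gives the pose at the moment of the call.
- robot.close_job(): hands the job in, once; it reports no verdict.
The state is a dict: "t": time; "q": joint angles; "dq": joint speeds; "joint_torque": joint torques, N m; "tool_pos": TCP position; "orientation": TCP orientation; "force": force on the tool from outside, world axes, zero at the start; "wrist_torque": the same for the moment, N m; "opening": finger opening in m.
Only numpy, scipy, OpenCV 4.12 (cv2) and the standard library are available. Lean on these libraries where they do the work, as an engineer would, in place of code of your own. Each camera call takes 0.05 s, during which the arm holds its last target.

TASK

A circuit board lies in the pulled-out tray of the test fixture. With the fingertips only, push the tray fully home into the fixture, then swing the raised cover fully shut over it, and only then press the start button on the control box all the way down and let it come up again. Push gently from the outside and pinch, pull or lift nothing; leave the control box where it stands and do not disturb the other things on the bench.

Things in the scene. Friction and masses are not known exactly. Their poses are not given: they have to be found in the camera images.
- fixture: Test fixture, fixed to the bench: black base block 200 x 200 mm, 30 mm high, with an aluminium rail 18 mm thick along its front (-x) and rear (+x) side, rail tops at 70 mm. Origin: centre of the underside, on the bench. Its own y axis runs along the rails, +x points to the hinge side; it may stand turned by up to 0.3 rad. The tray comes out at its -y end, over the bench.
- tray (a joint): Slide of the board tray, m: 0 = fully home (hard stop), grows as the tray comes out along the fixture's -y. Starts 0.06 to 0.10. Friction about 2.5 N; it stays where it is left.
- tray_push (a point): Centre of the outer (fixture -y) face of the tray's upright aluminium end plate: 150 mm wide (along fixture x), 52 mm high (bench height 12 to 64 mm), 10 mm thick. When home this face lies 130 mm from the fixture's centre, 30 mm proud of the base. Moves with the tray, axes as the fixture. Push it along the fixture's +y; the plate's inner face, towards the board, must not be touched.
- cover (a joint): Hinge of the cover, rad: 0 = shut, lying level on the fixture (hard stop); grows as the free edge swings up, 1.57 = upright. Starts 1.25 to 1.6. The stiff friction hinge (about 0.5 N m) holds the cover at any angle; it has to be pushed all the way down.
- cover_hinge (a point): Middle of the cover's hinge axis: fixture coordinates (95, 0, 71.5) mm; the axis is parallel to the fixture's y. The point turns with the cover: its own -x points from the hinge to the free edge, its own z is the normal of the outer face (up when shut).
- cover_edge (a point): Middle of the cover's free edge, on the outer face: 190 mm from the hinge axis, 10 mm along the normal. Flat aluminium frame 190 x 170 mm (170 along the hinge), 10 mm thick, clear pane recessed 2.5 mm; the solid edge bar spans 156 to 190 mm from the hinge. Outer face 81.5 mm above the bench when shut. Push the outer face; the inner face must not be touched.
- control_box: Loose grey control box on rubber feet, 120 x 85 x 50 mm, about 0.8 kg, to the left of the fixture (may change places with a motor driver). Origin: centre of its underside. It carries the only button, on top.
- start_button (a joint): Travel of the start button, m: 0 = up, 0.006 = fully down. A spring brings it back; fully down takes about 5 N.
- start_button_top (a point): Centre of the top face of the round black start button, 32 mm in diameter, on the control box's top, 18 mm from the box's centre along its -x. Press straight down.
- driver_a: Bystander: black motor driver module 122 x 72 x 30 mm, loose, left of the fixture beside the control box. Origin under its centre.
- driver_b: Bystander: the same kind of motor driver module, loose, behind the tray's path. Origin under its centre.
- relay: Bystander: small upright metal-cased relay 40 x 28 x 68 mm, loose, close behind the hinge side of the fixture, to the left. Origin under its centre.
- spool: Bystander: grey reel, 52 mm in diameter, 35 mm high, loose, behind the fixture. Origin under its centre.
- spare_board: Bystander: bare green circuit board 100 x 80 mm, 16 mm high with parts, loose, to the right. Origin under its centre.
- screwdriver: Bystander: screwdriver 150 mm long with a black handle, lying loose far left behind.
- screw_jar: Bystander: small jar, 52 mm in diameter, 60 mm high, loose, at the right behind the fixture. Origin under its centre.
Not all that is in view belongs to the job. What is meant by the control_box is not green, and is the larger of those in its own colour.

How it is judged:
On the way, in this order (a step that is already met when the one before it is completed fails the run):
1. the tray is pushed fully home (value of joint tray below 0.004 m), for 0.2 s.
2. the cover is swung fully shut over the tray (value of joint cover below 0.05 rad and value of joint tray below 0.004 m), for 0.2 s.
3. the start button is pressed down (value of joint start_button above 0.004 m and value of joint cover below 0.05 rad), for 0.1 s.
At the end, for the whole second after the job is handed in: The tray is within 4 mm of fully home, the cover within 0.05 rad of shut, the start button (pressed at least 4 mm after that) is up again within 2 mm, and the control box stands level and at rest (all of step 2 and value of joint start_button below 0.002 m and angle between control_box's own z axis and vertical below 0.1 rad and linear speed of control_box below 0.02 m/s); the robot touches nothing.
It fails at once if the start button is pressed (over 3 mm) while the cover is still open (over 0.1 rad) (value of joint start_button above 0.003 m and value of joint cover above 0.1 rad).
It fails at once if the fingers shove or squeeze the fixture (tray and cover included) or the control box with more than 90 N (contact force between the fingers and fixture above 90 N or contact force between the fingers and control_box above 90 N).
It fails at once if the tray's end plate or the cover is pinched or pulled: the fingers touch the plate's back or the cover's inner face with more than 3 N (contact force between the fingers and tray_c4 above 3 N or contact force between the fingers and cover_c5 above 3 N).
It fails at once if the control box is lifted by more than 10 mm, or moved by more than 30 mm (height (world z) of control_box above 0.01 m or distance of control_box from where it was at the start of the episode above 0.03 m).
It fails at once if a bystander is moved or lifted by more than 30 mm (distance of any of driver_a, driver_b, relay, spool, spare_board, screwdriver, screw_jar from where it was at the start of the episode above 0.03 m).
It also fails if it takes over 64 s, if anything falls off the work surface, if the arm or the gripper's body presses on something with over 40 N, if the wrist force passes 120 N, or if a joint passes its speed limit or range.

## Working session

There is one attempt and no reset: what is moved stays moved. The work goes in short steps, Python scripts to look and compute and a tool call to move; the robot and the scene stay as the last step left them, time stands still between calls to the robot, and variables do not carry over. Pictures are saved under pics/ and viewed, and the job is handed in when it is done.

Besides the shell and the picture viewer there is one more tool, called after "Call:" as name(argument=value, ...) on one line, values as JSON. carry_out: Moves the arm, as the interface text tells. Its arguments: {"type":"object","properties":{"commands":{"type":"array","items":{"type":"array","items":{"type":"array","items":{"type":"number"}}}},"claw":{"type":"number"},"grip_force":{"type":"number"}},"required":["commands"]}

```bash
mkdir -p pics; python3 - <<'E'
from plant import robot
import cv2,numpy as np
s=robot.read_state();print({k:np.round(v,3) for k,v in s.items()})
print(robot.finger_overhang)
for n in("scene","side","wrist"):
    im=robot.read_camera(n);cv2.imwrite(f"pics/{n}0.png",im[:,:,::-1])
    p=robot.camera_params(n);print(n,{k:np.round(v,3).tolist() for k,v in p.items()})
E
```

```text
{'t': np.float64(0.0), 'q': array([-0.085,  0.131,  1.489, -0.   ,  1.523, -0.085]), 'dq': array([ 0.   ,  0.   , -0.   ,  0.001,  0.   , -0.   ]), 'joint_torque': array([-2.0000e-03, -5.5985e+01, -4.9176e+01,  7.7000e-02,  3.6000e-02,
       -0.0000e+00]), 'tool_pos': array([0.599, 0.   , 0.232]), 'orientation': array([-2.22e+00, -2.22e+00,  2.00e-03]), 'force': array([0.092, 0.235, 0.82 ]), 'wrist_torque': array([-0.031,  0.072, -0.037]), 'opening': np.float64(0.093)}
0.014
scene {'mtx': [[449.182, 0.0, 276.088], [0.0, 449.182, 209.713], [0.0, 0.0, 1.0]], 'dist_coeffs': [-0.135, 0.0, 0.0, 0.0, 0.0], 'R': [[0.343, 0.939, -0.023], [0.557, -0.222, -0.8], [-0.757, 0.262, -0.599]], 't': [-0.101, -0.221, 1.579]}
side {'mtx': [[474.101, 0.0, 280.339], [0.0, 474.101, 210.008], [0.0, 0.0, 1.0]], 'dist_coeffs': [-0.135, 0.0, 0.0, 0.0, 0.0], 'R': [[-0.999, -0.051, -0.014], [-0.025, 0.692, -0.721], [0.046, -0.72, -0.692]], 't': [0.517, 0.105, 1.326]}
wrist {'mtx': [[339.257, 0.0, 275.927], [0.0, 339.257, 214.422], [0.0, 0.0, 1.0]], 'dist_coeffs': [-0.001, 0.0, 0.0, 0.0, 0.0], 'R': [[1.0, -0.0, -0.002], [0.0, -0.963, 0.268], [-0.002, -0.268, -0.963]], 't': [-0.599, -0.032, 0.391]}
```

View pics/scene0.png

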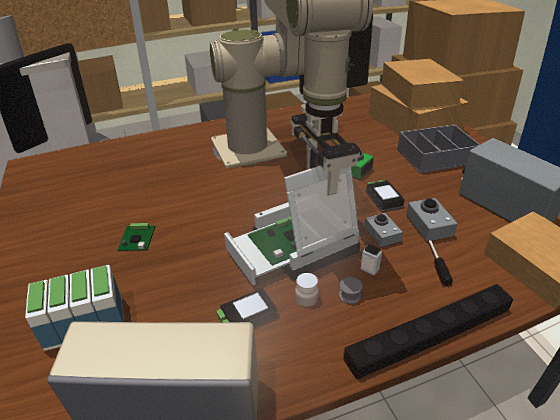

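View pics/side0.png

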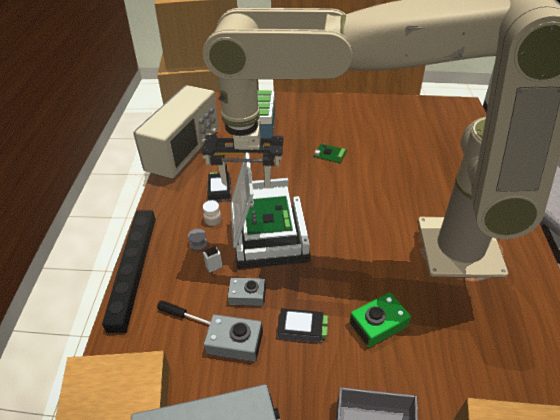

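View pics/wrist0.png

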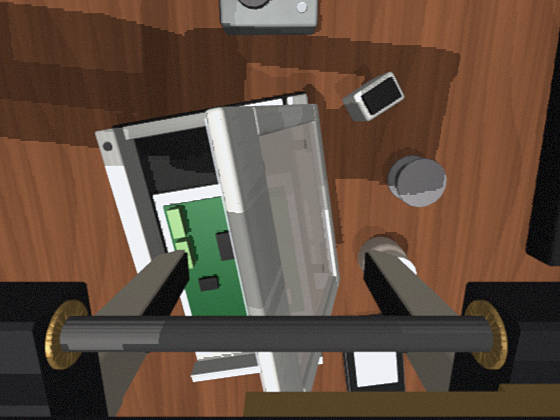

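```bash
cat > h.py <<'E'
import cv2,numpy as np
from plant import robot
def und(n,uv,p=None):
    p=p or robot.camera_params(n)
    K=np.array(p["mtx"]);d=np.array(p["dist_coeffs"])
    x=cv2.undistortPoints(np.array(uv,float).reshape(-1,1,2),K,d).reshape(-1,2)
    R=np.array(p["R"]);t=np.array(p["t"])
    return -R.T@t, np.c_[x,np.ones(len(x))]@R
def cast(n,uv,z,p=None):
    c,r=und(n,uv,p); return c+r*((z-c[2])/r[:,2])[:,None]
def tri(lst):
    A=np.zeros((3,3));b=np.zeros(3)
    rs=[]
    for n,uv,p in lst:
        c,r=und(n,[uv],p); r=r[0]/np.linalg.norm(r[0]); M=np.eye(3)-np.outer(r,r); A+=M;b+=M@c; rs.append((c,M))
    X=np.linalg.solve(A,b); return X,[np.linalg.norm(M@(X-c))*1000 for c,M in rs]
def proj(n,X,p=None):
    p=p or robot.camera_params(n)
    return cv2.projectPoints(np.array(X,float).reshape(-1,1,3),cv2.Rodrigues(np.array(p["R"]))[0],np.array(p["t"]),np.array(p["mtx"]),np.array(p["dist_coeffs"]))[0].reshape(-1,2)
def snap(n,name):
    im=robot.read_camera(n)[:,:,::-1].copy();cv2.imwrite(f"pics/{name}.png",im);return im
def crop(im,x0,y0,x1,y1,s,name):
    c=cv2.resize(im[y0:y1,x0:x1],None,fx=s,fy=s,interpolation=cv2.INTER_CUBIC);cv2.imwrite(f"pics/{name}.png",c)
E
python3 - <<'E'
from h import *
crop(cv2.imread("pics/side0.png"),180,150,340,270,5,"c1")
crop(cv2.imread("pics/side0.png"),180,265,420,365,3.3,"c2")
crop(cv2.imread("pics/scene0.png"),210,150,390,285,4.4,"c3")
E
```

```text
(no output)
```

View pics/c1.png

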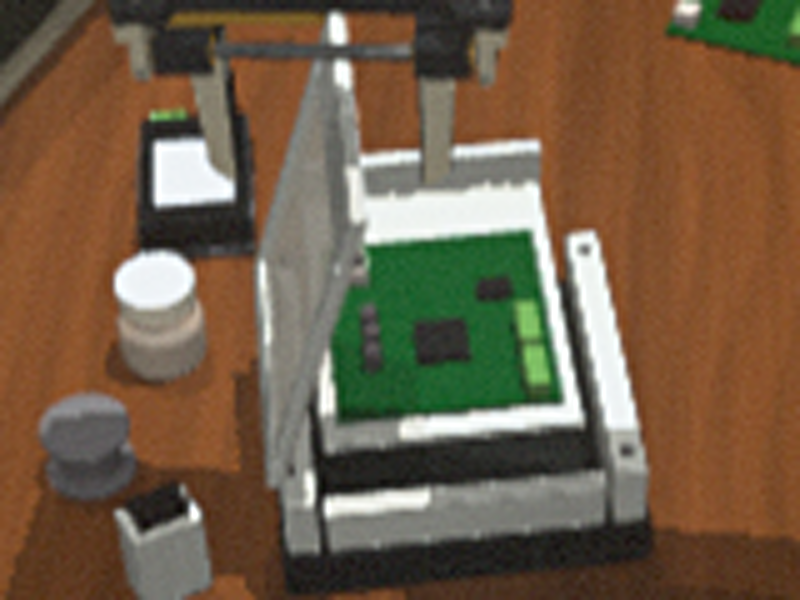

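View pics/c2.png

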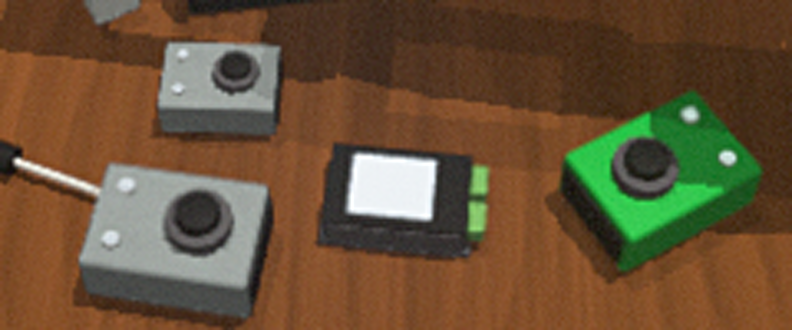

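View pics/c3.png

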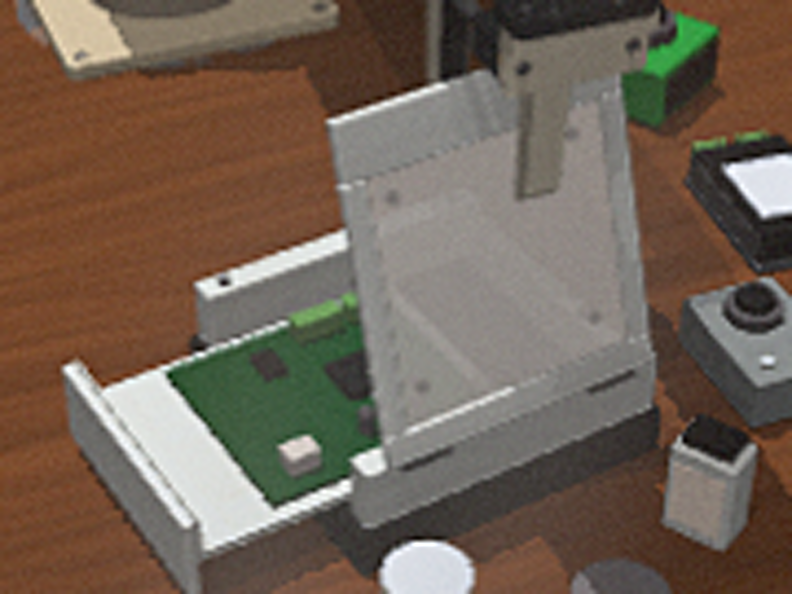

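```bash
python3 - <<'E'
from h import *
S=lambda pts:[(180+x/5,150+y/5) for x,y in pts]
C=lambda pts:[(210+x/4.4,150+y/4.4) for x,y in pts]
B=lambda pts:[(180+x/3.3,265+y/3.3) for x,y in pts]
r=lambda a:print(np.round(a*1000).astype(int).tolist())
print("base bottom +y corners");r(cast("side",S([(288,592),(650,555)]),0))
print("front rail top far L,R near L,R");r(cast("side",S([(568,238),(595,230),(612,466),(645,460)]),.07))
print("plate top side outer R");r(cast("side",S([(540,140)]),.064))
print("plate top outer scene, L,R");r(cast("scene",C([(65,365),(190,530)]),.064))
print("rail scene front corner");r(cast("scene",C([(195,285)]),.07))
print("rear rail -y end top rear corner");r(cast("scene",C([(365,485)]),.07))
print("box top corners");r(cast("side",B([(108,163),(271,185),(250,290),(83,262)]),.05))
print("button ");r(cast("side",B([(197,212)]),.06))
print("drv");r(cast("side",B([(333,145),(470,155),(468,248),(322,238)]),.03))
print("small box top");r(cast("side",B([(168,43),(281,45),(276,122),(160,122)]),.04))
E
```

```text
base bottom +y corners
[[629, 100, 0], [433, 66, 0]]
front rail top far L,R near L,R
[[484, -114, 70], [468, -121, 70], [455, 64, 70], [438, 59, 70]]
plate top side outer R
[[504, -209, 64]]
plate top outer scene, L,R
[[508, -211, 64], [658, -185, 64]]
rail scene front corner
[[473, -123, 70]]
rear rail -y end top rear corner
[[665, -93, 70]]
box top corners
[[664, 283, 50], [545, 296, 50], [552, 380, 50], [669, 365, 50]]
button 
[[593, 327, 60]]
drv
[[503, 247, 30], [402, 252, 30], [404, 330, 30], [507, 326, 30]]
small box top
[[635, 165, 40], [548, 163, 40], [546, 235, 40], [632, 239, 40]]
```

Call:
carry_out(commands=[[[0,0,-4,0],[0,0,-4,0],[0,0,-3,0],[0,0,0,0]]])

```text
t: 0.48
tool_pos: [0.6022, -0.0001, 0.351]
orientation: [2.215, 2.215, 0.011]
force: [0.5, -0.3, 1.2]
opening: 0.0928
```

Call:
carry_out(commands=[[[-3.9,-0.35,0,0],[-3.9,-0.35,0,0],[-3.9,-0.35,0,0],[-3.9,-0.35,0,0],[-3.9,-0.35,0,0],[-3.9,-0.35,0,0],[0,0,0,-7],[0,0,0,-2.85],[0,0,0,0],[0,0,0,0]]], claw=0)

```text
t: 1.32
tool_pos: [0.5789, -0.234, 0.3421]
orientation: [-2.025, -2.401, 0.0]
force: [-0.1, 0.9, 0.6]
opening: 0.0312
```

```bash
python3 - <<'E'
from h import *
s=robot.read_state();print({k:np.round(v,3).tolist() for k,v in s.items() if k in("t","tool_pos","orientation","force","opening")})
print(np.round(cv2.Rodrigues(s["orientation"])[0],3).tolist())
crop(snap("side","side1"),180,100,340,220,5,"d1")
crop(snap("scene","scene1"),210,110,390,245,4.4,"d3")
snap("wrist","wrist1")
import pickle;pickle.dump(robot.camera_params("wrist"),open("w1.pkl","wb"))
E
```

```text
{'t': 1.317, 'tool_pos': [0.579, -0.234, 0.342], 'orientation': [-2.025, -2.401, 0.0], 'force': [-0.121, 0.885, 0.572], 'opening': 0.031}
[[-0.169, 0.986, -0.001], [0.986, 0.169, 0.0], [0.001, -0.001, -1.0]]
```

View pics/d1.png

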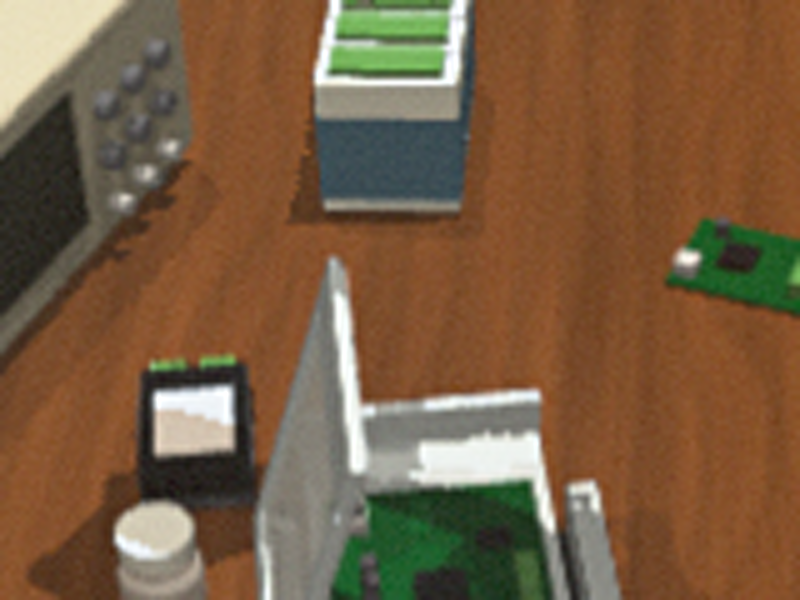

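View pics/d3.png

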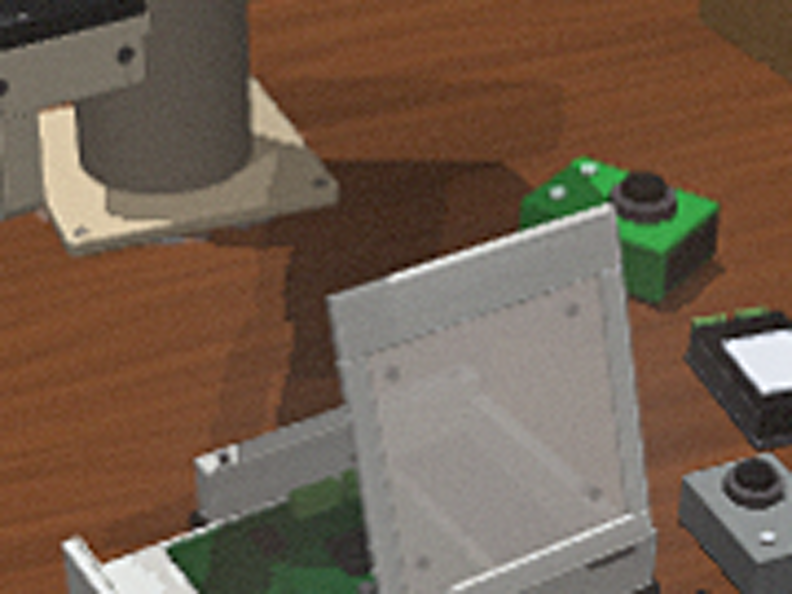

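View pics/wrist1.png

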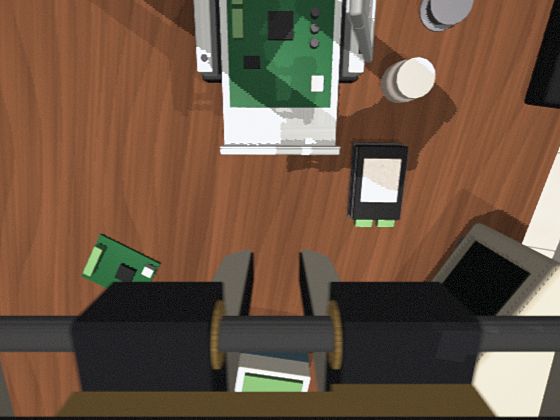

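```bash
python3 - <<'E'
from h import *
import pickle
p=pickle.load(open("w1.pkl","rb"))
th=.172;ex=np.array([np.cos(th),np.sin(th),0]);ey=np.array([-np.sin(th),np.cos(th),0]);c=np.array([.551,-.015,0])
F=lambda X:np.round(np.c_[(X-c)@ex,(X-c)@ey,X[:,2]]*1000,1).tolist()
print("plate",F(cast("wrist",[(220,153),(340,153)],.064,p)))
print("rail ends",F(cast("wrist",[(196,70),(212,70)],.07,p)),)
print("drvb",F(cast("wrist",[(352,143),(407,146),(400,222),(349,218)],.03,p)))
for uv,y in(((332,303),-.085),((615,213),.085)):
    q=(210+uv[0]/4.4,110+uv[1]/4.4)
    o,r=und("scene",[q]); r=r[0]; k=(y-(o-c)@ey)/(r@ey); X=(o+k*r)[None]
    f=np.array(F(X)[0]); d=f[[0,2]]-[95,71.5]; print(f, "r",np.hypot(*d),"phi",np.arctan2(d[1],-d[0])-np.arctan2(10,190))
E
```

```text
plate [[-79.7, -185.5, 64.0], [70.9, -185.7, 64.0]]
rail ends [[-102.3, -89.6, 70.0], [-83.7, -89.6, 70.0]]
drvb [[92.7, -175.5, 30.0], [167.0, -179.6, 30.0], [167.9, -286.4, 30.0], [94.6, -280.4, 30.0]]
[ 50.5 -85.  256.8] r 190.56846538711488 phi 1.2825254127424595
[ 48.4  85.  252.6] r 186.99938502572675 phi 1.2663605209683058
```

Call:
carry_out(commands=[[[0,-0.5,4,0],[0,-0.5,4,0],[0,-0.5,4,0],[0,0,4,0],[0,0,4,0],[0,0,4,0],[0,0,3,0],[0,0,2.3,0],[0,0,0,0],[0,0,0,0]]], claw=0)

```text
t: 2.3
tool_pos: [0.5633, -0.2355, 0.0485]
orientation: [-2.02, -2.402, 0.001]
force: [0.0, 0.2, -0.3]
opening: 0.0007
```

```bash
python3 - <<'E'
from h import *
snap("wrist","wrist2")
s=robot.read_state()
th=.172;ex=np.array([np.cos(th),np.sin(th),0]);ey=np.array([-np.sin(th),np.cos(th),0]);c=np.array([.548,-.0155,0])
X=s["tool_pos"];print((X-c)@ex,(X-c)@ey,X[2],s["opening"],s["force"])
E
```

```text
-0.021254530052019438 -0.22050667812705813 0.050719196076184636 0.00046047848156655964 [ 0.85808776 -0.5695995   0.98109972]
```

View pics/wrist2.png

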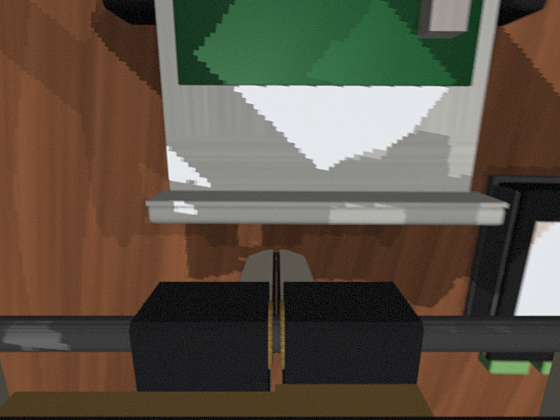

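Call:
carry_out(commands=[[[1,0,0,0],[1,0,0,0],[0.5,0,0,0],[0.5,0,0,0],[0.5,0,0,0],[0.5,0,0,0],[0.5,0,0,0],[0.5,0,0,0],[0.5,0,0,0],[0.5,0,0,0],[0.5,0,0,0],[0.5,0,0,0],[0.5,0,0,0],[0.3,0,0,0],[0.2,0,0,0],[0,0,0,0]]])

```text
t: 3.68
tool_pos: [0.5501, -0.157, 0.0493]
orientation: [-2.021, -2.404, 0.0]
force: [-0.3, -0.3, -0.1]
opening: 0.0005
```

```bash
cat >> h.py <<'E'
th=.172;ex=np.array([np.cos(th),np.sin(th),0]);ey=np.array([-np.sin(th),np.cos(th),0]);c=np.array([.548,-.0155,0])
def st():
    s=robot.read_state();X=s["tool_pos"];f=s["force"];print("t",round(s["t"],2),"x'y'z",np.round(np.array([(X-c)@ex,(X-c)@ey,X[2]])*1000,1),"F'",np.round([f@ex,f@ey,f[2]],1),np.round(X,4))
E
python3 - <<'E'
from h import *
snap("wrist","wrist3");st()
E
```

```text
t 3.73 x'y'z [ -22.3 -139.8   49.1] F' [ 0.7 -0.2  0. ] [ 0.5499 -0.1571  0.0491]
```

View pics/wrist3.png

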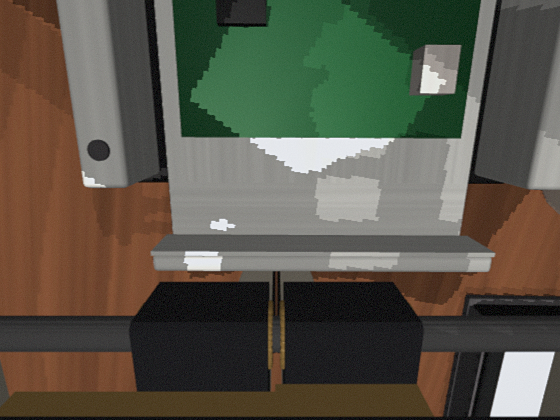

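Call:
carry_out(commands=[[[0.2,0,0,0],[0.2,0,0,0],[0.1,0,0,0],[0,0,0,0]]])

```text
t: 4.07
tool_pos: [0.5492, -0.1531, 0.0492]
orientation: [-2.022, -2.404, 0.002]
force: [0.5, -4.5, -2.7]
opening: 0.0005
```

Call:
carry_out(commands=[[[0.2,0,0,0],[0.2,0,0,0],[0,0,0,0]]])

```text
t: 4.32
tool_pos: [0.5492, -0.153, 0.0493]
orientation: [2.02, 2.399, -0.007]
force: [4.1, -23.1, -12.9]
opening: 0.0005
```

Call:
carry_out(commands=[[[0,0,0,0],[-1,0,0,0],[-2,0,0,0],[0,0,-3,0],[0,0,-4,0],[0,0,-4,0],[0,0,-4,0],[0,0,-4,0],[0,0,-4,0],[0,0,-4,0],[0,0,-2,0],[0,0,0,0]]])

```text
t: 5.32
tool_pos: [0.556, -0.1787, 0.347]
orientation: [2.016, 2.397, 0.006]
force: [0.4, 0.4, 0.1]
opening: 0.0008
```

```bash
python3 - <<'E'
from h import *
snap("wrist","wrist4");st()
print(proj("wrist",[(c+x*ex-y*ey)+np.array([0,0,.064]) for x,y in((-.075,.13),(.075,.13))]))
E
```

```text
t 5.37 x'y'z [ -20.6 -161.9  343.4] F' [-0.2 -0.4 -0.4] [ 0.5554 -0.1785  0.3434]
[[231.36029235 154.38969822]
 [350.5112201  154.37233488]]
```

View pics/wrist4.png

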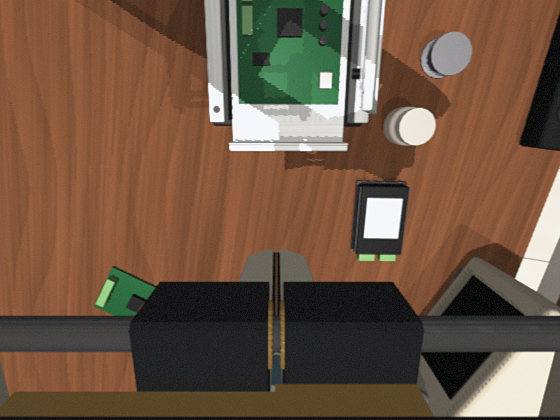

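Call:
carry_out(commands=[[[3.2,2.5,0,0],[3.2,2.5,0,0],[3.2,2.5,0,0],[3.2,2.5,0,0],[3.2,2.5,0,0],[0,1,0,0],[0,0,0,0],[0,0,0,0]]])

```text
t: 6.03
tool_pos: [0.6591, 0.0028, 0.3369]
orientation: [-2.019, -2.403, 0.004]
force: [0.7, 0.3, -0.0]
opening: 0.0001
```

```bash
python3 - <<'E'
from h import *
st();snap("scene","scene5");crop(snap("side","side5"),140,60,340,210,4,"e1")
E
```

```text
t 6.03 x'y'z [112.6  -1.  336.9] F' [ 0.7  0.1 -0. ] [0.6591 0.0028 0.3369]
```

View pics/e1.png

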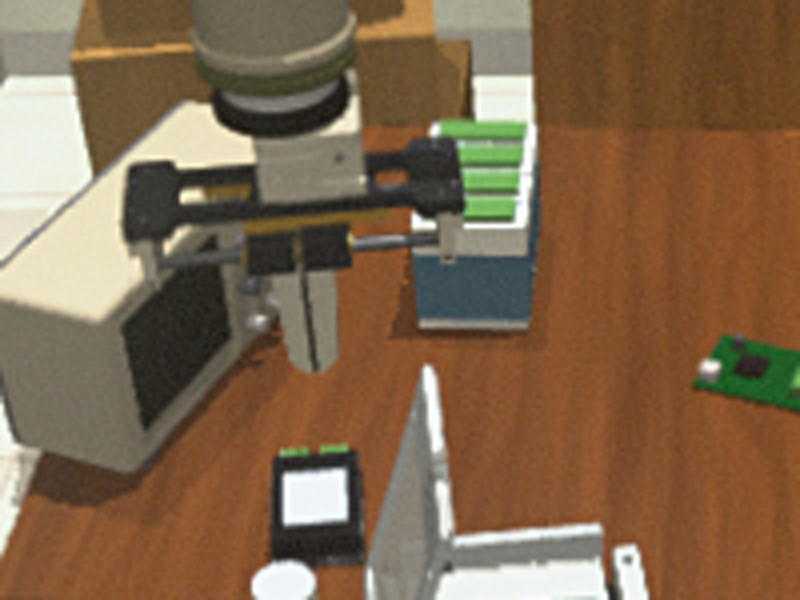

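View pics/scene5.png

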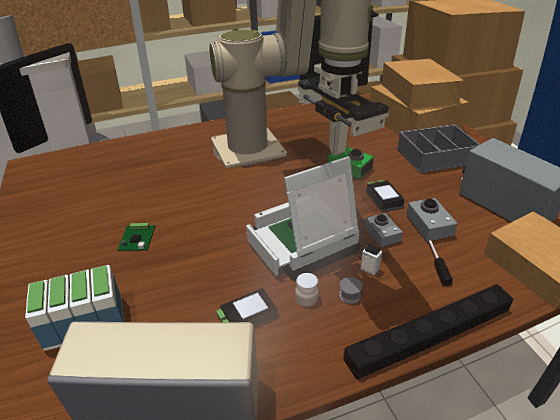

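```bash
python3 - <<'E'
import numpy as np
r=172
for p in np.arange(1.4,-.01,-.1):
    print(round(p,2),np.round([95-r*np.cos(p)+10*np.sin(p)+12, 71.5+r*np.sin(p)+10*np.cos(p)+14],1))
E
```

```text
1.4 [ 87.6 256.7]
1.3 [ 70.6 253.9]
1.2 [ 54.  249.4]
1.1 [ 37.9 243.3]
1.0 [ 22.5 235.6]
0.9 [  7.9 226.4]
0.8 [ -5.7 215.9]
0.7 [-18.1 204. ]
0.6 [-29.3 190.9]
0.5 [-39.1 176.7]
0.4 [-47.5 161.7]
0.3 [-54.4 145.9]
0.2 [-59.6 129.5]
0.1 [-63.1 112.6]
-0.0 [-65.   95.5]
```

Call:
carry_out(commands=[[[0,0,3,0],[0,0,3,0],[0,0,2.3,0],[0,-0.3,0,0],[0,0,0,0]]])

```text
t: 6.55
tool_pos: [0.655, 0.0006, 0.2554]
orientation: [-2.023, -2.4, 0.004]
force: [-1.5, -0.4, 0.7]
opening: 0.0002
```

Call:
carry_out(commands=[[[0,-0.8,0,0],[0,-0.8,0,0],[0,-0.8,0,0],[0,-0.7,0,0],[0,-0.7,0,0],[0,-0.83,0.22,0],[0,-0.83,0.22,0],[0,-0.8,0.3,0],[0,-0.8,0.3,0],[0,-0.77,0.38,0],[0,-0.77,0.38,0],[0,-0.73,0.46,0],[0,-0.73,0.46,0],[0,0,0,0]]])

```text
t: 7.72
tool_pos: [0.5566, -0.0156, 0.2295]
orientation: [2.023, 2.404, -0.0]
force: [-0.6, -0.2, 0.2]
opening: 0.0007
```

```bash
python3 - <<'E'
from h import *
st();crop(snap("scene","scene6"),230,90,430,240,4,"f0");crop(snap("side","side6"),140,100,340,250,4,"f1")
E
```

```text
t 7.72 x'y'z [  8.5  -1.6 229.5] F' [-0.7 -0.1  0.2] [ 0.5566 -0.0156  0.2295]
```

View pics/f1.png

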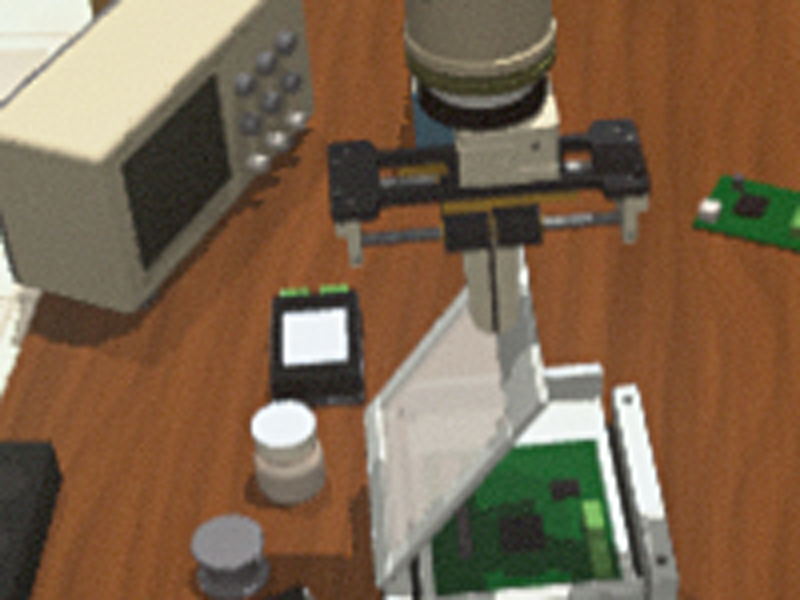

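View pics/f0.png

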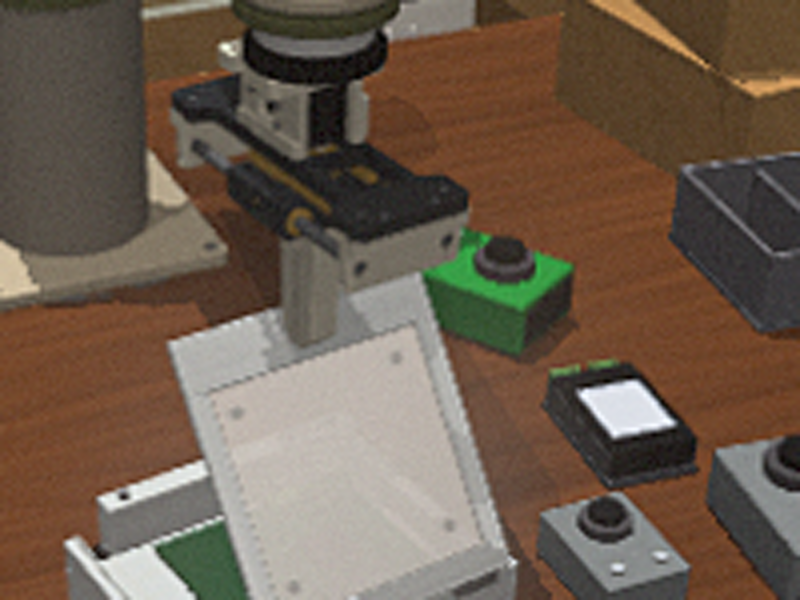

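Call:
carry_out(commands=[[[0,-0.68,0.53,0],[0,-0.68,0.53,0],[0,-0.62,0.6,0],[0,-0.62,0.6,0],[0,-0.56,0.66,0],[0,-0.56,0.66,0],[0,-0.49,0.71,0],[0,-0.49,0.71,0],[0,-0.42,0.75,0],[0,-0.42,0.75,0],[0,-0.35,0.79,0],[0,-0.35,0.79,0],[0,-0.26,0.82,0],[0,-0.26,0.82,0],[0,0,0,0]]])

```text
t: 9.07
tool_pos: [0.4895, -0.0268, 0.1298]
orientation: [-2.021, -2.402, 0.003]
force: [-0.0, 0.5, -1.4]
opening: 0.0004
```

```bash
python3 - <<'E'
from h import *
st();crop(snap("side","side7"),140,100,340,250,4,"g1")
E
```

```text
t 9.07 x'y'z [-59.5  -1.2 129.8] F' [ 0.1  0.5 -1.4] [ 0.4895 -0.0268  0.1298]
```

View pics/g1.png

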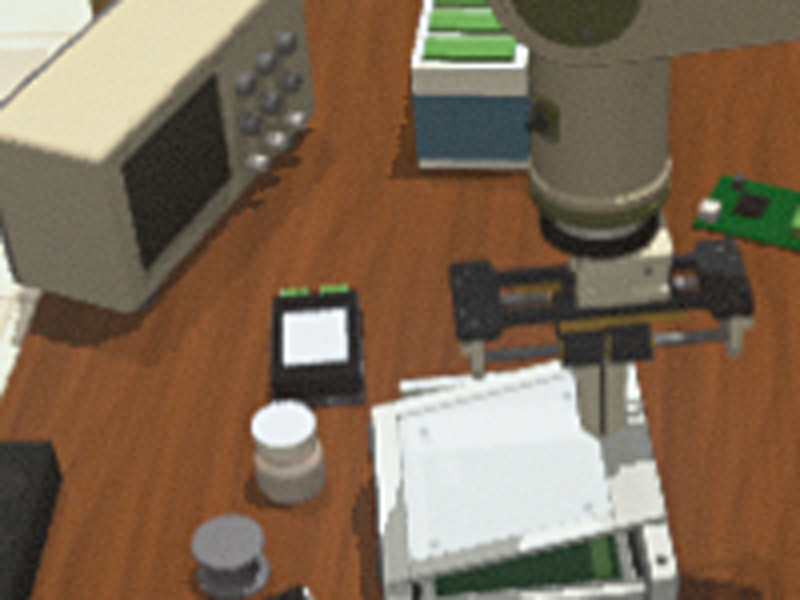

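Call:
carry_out(commands=[[[0,-0.17,0.8,0],[0,-0.17,0.8,0],[0,-0.1,0.6,0],[0,-0.05,0.4,0],[0,0,0.3,0],[0,0,0.2,0],[0,0,0,0],[0,0,0,0]]])

```text
t: 9.78
tool_pos: [0.4862, -0.0277, 0.1011]
orientation: [-2.022, -2.404, 0.0]
force: [0.1, -0.5, 0.8]
opening: 0.0006
```

Call:
carry_out(commands=[[[0,0,0.2,0],[0,0,0.1,0],[0,0,0,0]]])

```text
t: 10.03
tool_pos: [0.4864, -0.0278, 0.0982]
orientation: [2.022, 2.404, 0.0]
force: [0.3, -0.2, -0.1]
opening: 0.0006
```

Call:
carry_out(commands=[[[0,0,0.2,0],[0,0,0.1,0],[0,0,0,0]]])

```text
t: 10.28
tool_pos: [0.4864, -0.0278, 0.0957]
orientation: [2.022, 2.404, 0.0]
force: [-1.4, 0.3, 5.3]
opening: 0.0005
```

Call:
carry_out(commands=[[[0,0,0.2,0],[0,0,0.1,0],[0,0,0,0]]])

```text
t: 10.53
tool_pos: [0.4866, -0.0279, 0.0953]
orientation: [2.022, 2.404, -0.0]
force: [-15.2, 0.9, 30.9]
opening: 0.0005
```

Call:
carry_out(commands=[[[0,0,0,0],[0,0,-1,0],[0,0,-4,0],[0,0,-4,0],[0,0,-4,0],[2.7,1.5,0,0],[3.4,1.9,0,0],[3.4,1.9,0,0],[3.4,1.9,0,0],[3.4,1.9,0,0],[3.4,1.9,0,0],[3.4,1.9,0,0],[2,1,0,0],[0,0,0,0],[0,0,0,0]]])

```text
t: 11.78
tool_pos: [0.5799, 0.2443, 0.2213]
orientation: [-2.019, -2.406, 0.002]
force: [-0.4, -0.9, -0.8]
opening: 0.0003
```

```bash
python3 - <<'E'
from h import *
import pickle
pickle.dump(robot.camera_params("wrist"),open("w8.pkl","wb"))
st();snap("wrist","wrist8");im=snap("side","side8");crop(im,180,130,340,250,5,"i1");crop(im,190,265,350,365,5,"i2");crop(snap("scene","scene8"),210,170,470,290,3,"i3")
E
```

```text
t 11.78 x'y'z [ 75.9 250.5 221.3] F' [-0.5 -0.8 -0.8] [0.5799 0.2443 0.2213]
```

View pics/wrist8.png

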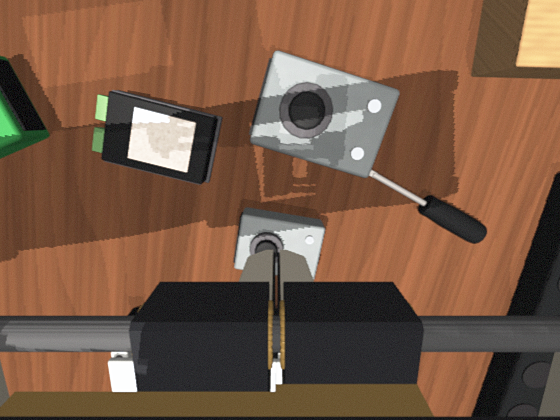

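View pics/i1.png

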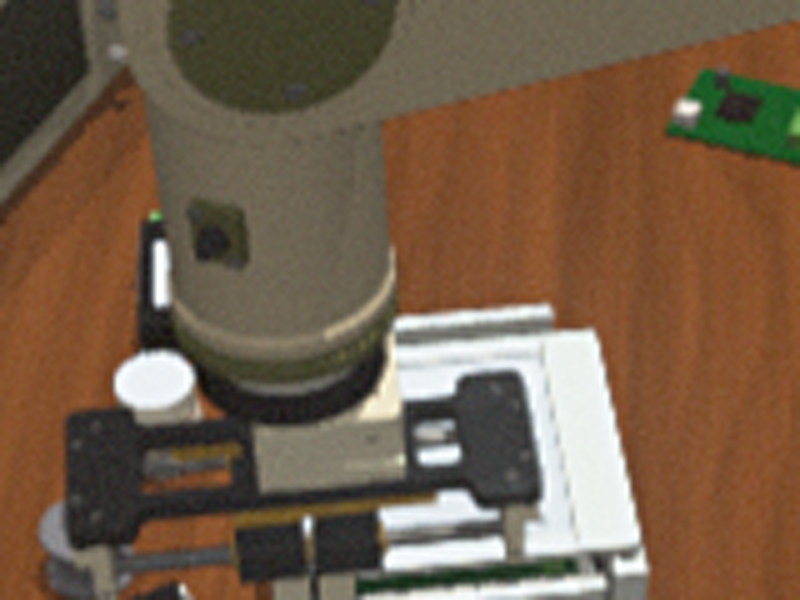

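View pics/i3.png

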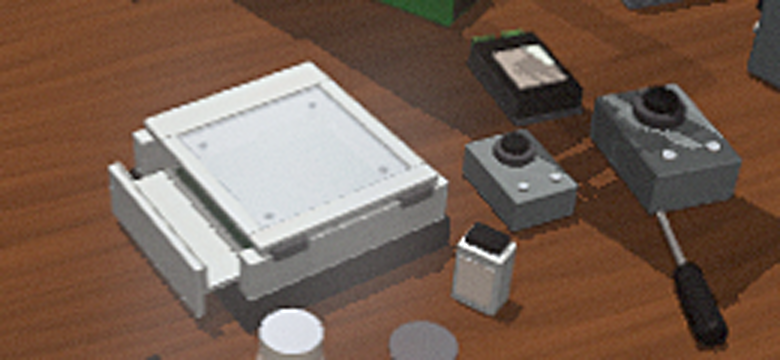

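```bash
python3 - <<'E'
from h import *
import pickle
p=pickle.load(open("w8.pkl","rb"))
w=cv2.imread("pics/wrist8.png");g=cv2.cvtColor(w,cv2.COLOR_BGR2GRAY)
crop(w,240,40,410,185,4,"j1")
def blob(f,x0,y0,x1,y1,t):
    g=cv2.cvtColor(cv2.imread(f),cv2.COLOR_BGR2GRAY)[y0:y1,x0:x1]
    n,l,s,ce=cv2.connectedComponentsWithStats((g<t).astype(np.uint8));i=1+np.argmax(s[1:,4]);return (ce[i]+[x0,y0]).tolist(),s[i].tolist()
for t in(35,45,55):
  print(blob("pics/wrist8.png",275,75,340,145,t),blob("pics/side8.png",225,315,255,345,t),blob("pics/scene8.png",418,190,442,212,t))
print(tri([("wrist",(307,110),p),("side",(239.7,329.2),None),("scene",(429.3,202),None)]))
print(cast("wrist",[(307,110)],.06,p),cast("side",[(239.7,329.2)],.06))
E
```

```text
([309.66480446927375, 104.27374301675978], [14, 17, 36, 30, 179]) ([239.72321428571428, 330.05357142857144], [8, 9, 14, 12, 112]) ([430.1951219512195, 203.26829268292684], [6, 9, 14, 9, 82])
([307.5811808118081, 103.76383763837639], [14, 17, 36, 34, 542]) ([239.46938775510205, 329.8775510204082], [8, 9, 14, 13, 147]) ([430.096, 204.96], [3, 9, 17, 13, 125])
([306.5224534501643, 107.40963855421687], [14, 16, 36, 38, 913]) ([239.05855855855856, 331.6936936936937], [5, 8, 21, 19, 222]) ([429.7986577181208, 205.21476510067114], [2, 8, 18, 14, 149])
(array([0.59144896, 0.33008688, 0.06740779]), [np.float64(0.659411375591304), np.float64(1.5515338350040682), np.float64(2.0567779127171018)])
[[0.59269228 0.33050967 0.06      ]] [[0.59336831 0.32696943 0.06      ]]
```

View pics/j1.png

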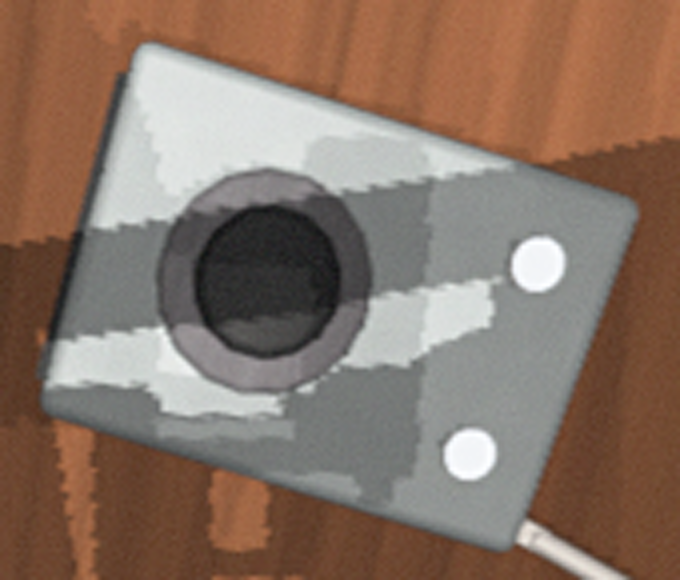

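View pics/i2.png

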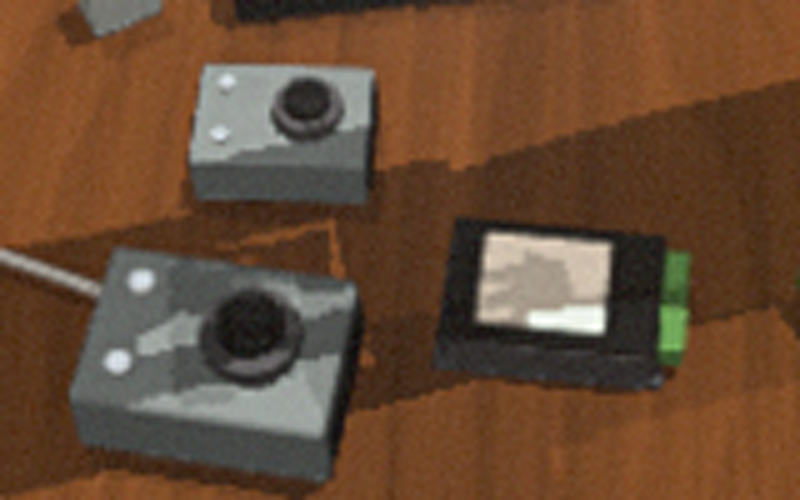

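Call:
carry_out(commands=[[[2.8,0.9,0,0],[2.8,0.9,0,0],[2.6,0.8,0,0],[0,0,3,0],[0,0,3,0],[0,0,3,0],[0,0,2.5,0],[0,0,0,0],[0,0,0,0]]])

```text
t: 12.68
tool_pos: [0.5908, 0.3267, 0.1059]
orientation: [-2.023, -2.401, 0.006]
force: [0.7, 1.0, 0.7]
opening: 0.0004
```

```bash
python3 - <<'E'
from h import *
st();im=snap("side","side9");crop(im,180,230,340,350,5,"k2");crop(snap("scene","scene9"),370,140,490,240,6,"k3")
E
```

```text
t 12.68 x'y'z [100.7 329.8 105.9] F' [0.8 0.8 0.7] [0.5908 0.3267 0.1059]
```

View pics/k2.png

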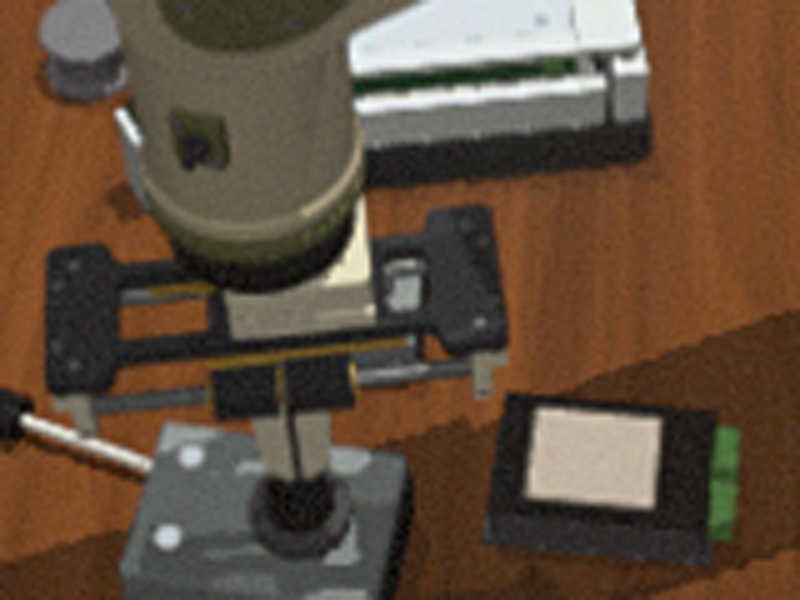

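View pics/k3.png

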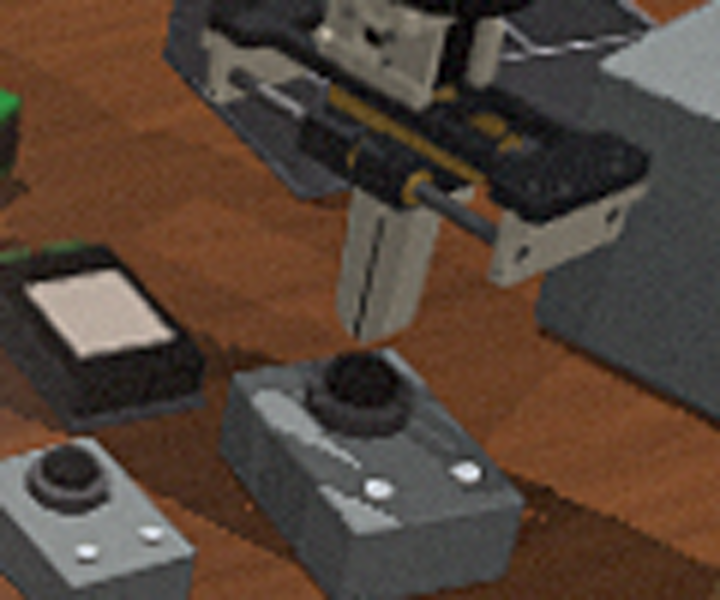

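Call:
carry_out(commands=[[[0.3,0.1,1,0],[0,0,0.8,0],[0,0,0.4,0],[0,0,0,0],[0,0,0,0]]])

```text
t: 13.2
tool_pos: [0.5921, 0.3317, 0.0852]
orientation: [-2.022, -2.404, 0.001]
force: [-1.6, 0.2, 2.2]
opening: 0.0006
```

Call:
carry_out(commands=[[[0,0,0.2,0],[0,0,0.2,0],[0,0,0,0]]])

```text
t: 13.45
tool_pos: [0.5925, 0.3318, 0.0814]
orientation: [2.022, 2.404, 0.001]
force: [-1.5, -0.3, 4.6]
opening: 0.0006
```

Call:
carry_out(commands=[[[0,0,0.2,0],[0,0,0.1,0],[0,0,0,0]]])

```text
t: 13.7
tool_pos: [0.5926, 0.3319, 0.0802]
orientation: [2.022, 2.404, 0.001]
force: [-6.6, -2.5, 13.8]
opening: 0.0002
```

Call:
carry_out(commands=[[[0,0,0.1,0],[0,0,0,0],[0,0,0,0]]])

```text
t: 13.95
tool_pos: [0.5927, 0.3319, 0.08]
orientation: [2.022, 2.404, 0.002]
force: [-9.3, -4.3, 19.7]
opening: 0.0002
```

Call:
carry_out(commands=[[[0,0,-0.5,0],[0,0,-1,0],[0,0,-3,0],[0,0,-4,0],[0,0,-4,0],[-3,0,0,0],[-4,0,0,0],[-4,0,0,0],[0,0,0,0],[0,0,0,0]]])

```text
t: 14.78
tool_pos: [0.6116, 0.221, 0.2022]
orientation: [-2.027, -2.4, 0.0]
force: [0.1, -0.1, -0.3]
opening: 0.0007
```

```bash
python3 - <<'E'
from h import *
st();snap("wrist","wrist10");snap("scene","scene10");crop(cv2.imread("pics/scene10.png"),210,170,470,290,3,"l3")
p=robot.camera_params("wrist")
print(proj("wrist",[[.592,.331,.065]]))
E
```

```text
t 14.78 x'y'z [103.1 222.1 202.2] F' [ 0.1 -0.1 -0.3] [0.6116 0.221  0.2022]
[[275.12306053  74.43179386]]
```

View pics/wrist10.png

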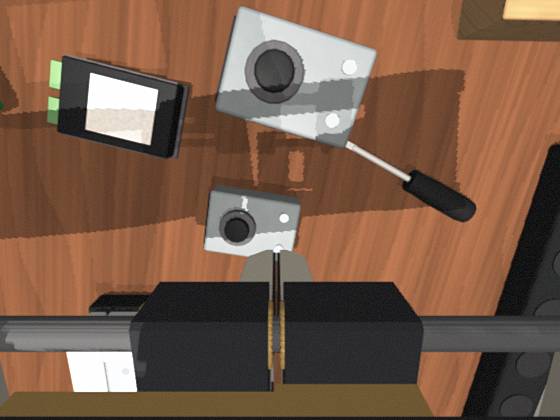

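View pics/l3.png

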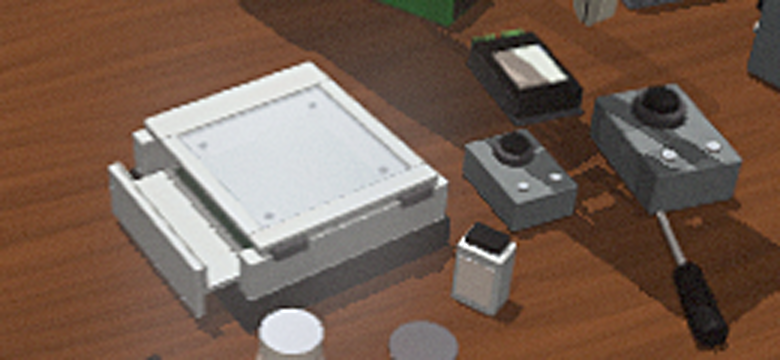

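```bash
python3 - <<'E'
from h import *
F=lambda X:np.round(np.c_[(X-c)@ex,(X-c)@ey,X[:,2]]*1000,1).tolist()
C=lambda pts:[(210+x/3,170+y/3) for x,y in pts]
print("plate",F(cast("scene",C([(110,165),(200,270)]),.064)))
print("cover free corners",F(cast("scene",C([(146,124),(312,62)]),.0815)))
print("button",tri([("scene",C([(660,99)])[0],None),("wrist",(273,71),None)]))
robot.close_job()
E
```

```text
plate [[-72.4, -125.1, 64.0], [77.0, -124.5, 64.0]]
cover free corners [[-85.9, -82.9, 81.5], [-89.2, 87.8, 81.5]]
button (array([0.58953486, 0.33304319, 0.06318483]), [np.float64(0.5088231710195745), np.float64(0.5088231710194789)])
the job is handed in; nothing more can be done
```

The job is done and handed in after about 15 s of the 64 s allowed. I pushed the tray home, swung the cover shut from its outer face, then pressed the start button on the larger grey box and let it up. The gripper was clear of everything at the end.

- **Tray:** it stopped hard at about 23 N. The last picture puts the outer plate face about 125 mm from my estimate of the fixture's centre. The expected value is 130 mm, so they differ by about 5 mm. I put that down to camera and centre error, because the stop itself was firm.
- **Cover:** it stopped hard at about 31 N with the fingertip at 81.3 mm; the outer face should be at 81.5 mm when shut. The free-edge corners also came out within a few mm of where they should be.
- **Button:** the force rose like a spring from about 2 to 5 N, then hit a firm stop, with up to 20 N pressed on it. Afterwards I measured its top at about 63 mm, against 67 mm before. Those two measurements disagree by about 4 mm, more than the 2 mm tolerance on the button being up. The picture shows it standing proud, but I did not confirm its height any more closely.
- **Control box and other things:** in the last pictures the control box had moved only a few mm at most, and the nearby bystanders looked undisturbed.

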